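Close the saw-blade tin and put it away in its drawer

ROBOT

A 6-joint arm with a two-finger parallel gripper is mounted at the origin on the work surface. World frame = base frame: x ahead of the robot, y to its left, z up, the work surface at z = 0. Lengths are in m, angles in rad, forces in N, time in s.
With the tool pointing down it reaches from about 0.4 to 0.825 m from the base axis. Payload 7 kg.
Tool frame: the origin (TCP) lies at the very end of the fingers, on their centre line; the grasp point (between the pads) lies 19 mm behind it (arm.grasp_offset is the distance from the TCP to the grasp point, in m); z points along the fingers, y is the line along which they close (so a half turn about z gives the same grasp; the last joint's range is limited). The gripper opens to 88 mm and grips with 3 to 60 N. Pads are 19 mm wide; open, the fingers measure 130 mm over their backs; the gripper's body (78 mm by 193 mm) begins 47 mm behind the grasp point.
Start: joints at [-0.872, 0.359, 0.012, 0, -1.224, -0.288], TCP at [0.27, -0.619, 0.227] pointing down, gripper open.
Joint ranges: [-3.07, 3.07], [-1.43, 2.12], [-1.02, 1.25], [-3.03, 1.67], [-3.05, -0], [-3.03, 3.03]. Speed limits (rad/s): [2.39, 2.39, 3.01, 3.14, 3.14, 3.14].

INTERFACE

Orientations are given as [roll, pitch, yaw] about the fixed x, y, z axes, in that order (R = Rz(yaw) Ry(pitch) Rx(roll)).
In Python, from station import get_state, cams, arm, nets gives the robot as it stands.
- The arm moves only by the shell command python3 -m creep 'ROWS' [FORCE]. ROWS is a JSON object of lists of equal length, an entry for each row: "translation": the shift along the world's x, y, z in mm, a list of three; "spin": the turn about the world's z in rad; "gripper": the opening, from 0 (shut) to 1 (fully open). In form: {"translation": [[dx, dy, dz], ...], "spin": [spin, ...], "gripper": [gripper, ...]}. A call has 1 to 8 rows; each row shifts and turns the commanded pose from where the row before left it; what a row does not reach is not made up. A row lasts 1/10 s, in which the tool goes at most 50 mm and 8.59 degrees, less where a joint would pass 70% of its speed; a pose out of reach is approached as far as the arm can. A call is refused whole if a number of a shift passes 50 or a number of a turn 0.15, either way. A call with a gripper value outside its range is refused whole. The fingers move at their own pace and stop on an object; FORCE is the grip in N (left out, the last holds). Time passes only in rows, so rows that do not move let the fingers close. It gives the time, the measured TCP pose, the force, the opening and the grip force at its end, in the units of the state.
- get_state(): the state, without advancing time (a new reading comes with each control period).
- cams.grab_frame(name): name is "scene" or "top"; returns a dict with "img" (420x560x3 uint8, red, green, blue), "mtx" (3x3 intrinsics, pixels), "R" (3x3) and "t" (3): a world point X has camera coordinates R X + t. Camera axes: x right, y down, z forward; pixel columns grow to the right and rows downward; lengths in m; the calibration is good to about 2 mm. A picture is of the moment at which its call begins. There is no depth.
- arm.job_done(): hands the job in; it is judged then, once.
Trained networks look in the newest picture that a camera, given by its name, has taken for a name from the list of things; names that differ only in an ending like _2 or _b are one class to them, and where a whole thing is asked for, a point or a joint stands for the part that bears it (a point fixed in the world has none). Each returns a list of dicts, best first, with "confidence" (0 to 1); they miss things now and then, are a little off and sometimes report something else, mostly with a low value. They report only what shows in the picture. A call takes as long as a camera call. They do not tell look-alikes from the thing itself.
- nets.search_frame(camera, label): "centre" ([x, y, z] in m, in world coordinates, good to about 4 mm: the middle of the surface that is visible of it).
- nets.pinpoint(camera, label): "centre" ([x, y, z] in m, in world coordinates, good to about 4 mm: a listed point, or the origin of a listed thing).
The state is a dict: "t": time; "q": joint angles; "qd": joint speeds; "joint_efforts": joint torques, N m; "eef_pos": TCP position; "ee_rot": TCP orientation; "force": force on the tool from outside, world axes, zero at the start; "moment": the same for the moment, N m; "width": finger opening in m; "gripper_force": force on a finger pad.
Only numpy, scipy, OpenCV 4.12 (cv2) and the standard library are available. Lean on these libraries where they do the work, as an engineer would, in place of code of your own. Each camera call takes 0.05 s, during which the arm holds its last target. There are 200 camera calls.

TASK

Of the two metal tins on the bench, one has its lid standing up on its neck: press that lid down, with the tin still standing on the bench, until it is fully home. Then set that tin, kept upright, on the floor of the open drawer and push the drawer fully shut. Leave the other tin and everything else on the bench where it is.

Things in the scene. Friction and masses are not known exactly. Their poses are not given: they have to be found in the camera images.
- blade_tin: The tin with the raised lid: a bare-metal oblong tin, 110 mm long (its x), 56 mm wide (its y), body 40 mm high, about 0.34 kg. Origin at the centre of its underside, z up. Closed, it is 58 mm high; at the start the lid stands 11 to 16 mm higher, baring a dark, narrower neck. Grip it across its 56 mm width, by the body below the lid.
- tin_lid_top (a point): Centre of the top face of the raised lid (110 x 56 x 18 mm) of blade_tin; moves with the lid. 58 mm above the tin's underside once seated.
- tin_lid (a joint): How far the lid of blade_tin is pressed down, m: 0 = highest (16 mm gap under its rim), 0.016 = fully home against the shoulder. Pressing takes about 6 N; it stays where it is left.
- other_tin: The second tin, alike in size and material (110 x 56 x 58 mm) but with its lid already home. To be left alone. Origin at the centre of its underside.
- chest_front (a point): Point on the fixed low plywood chest (300 mm deep, 240 wide, 100 high) where the middle of the drawer's front face lies when shut, 62 mm above the bench; x axis points into the chest. The drawer starts 185 to 210 mm open. Inside it is 255 mm long, 198 wide, walls 56 mm high above the floor (6 mm thick, front panel 15 mm more). Under the chest's top, 66 mm are free above the drawer floor.
- chest_drawer0_handle (a point): Middle of the drawer's steel bar handle (120 mm long along y, about 10 mm thick), 35 mm in front of the drawer's front face and about 61 mm above the bench; moves with the drawer, and stands 35 mm before chest_front when it is shut. x axis points into the chest.
- drawer_floor (a point): Point on the upper face of the drawer's floor, midway across, at the foot of the inner face of its front wall; 22 mm above the bench; moves with the drawer. x axis points into the chest, z up. The floor runs from here 255 mm along x and 99 mm to each side; at the start the first 179 to 204 mm lie open to the sky, the rest under the chest's top.
- glue: White glue bottle with cap, 60 mm across, 150 mm high. Origin at the centre of its underside. Leave alone.
- tape: Roll of paper tape lying flat, 100 mm across, 25 mm high. Origin at its centre underneath. Leave alone.
- sander: Cork sanding block, 110 x 60 x 40 mm. Origin at the centre of its underside. Leave alone.
- screwdriver: Screwdriver, 190 mm long, lying on the bench. Leave alone.
- mallet: Hammer, 270 mm long, lying on the bench. Leave alone.
Not all that is in view belongs to the job. What is shaped like the blade_tin but blue or purple is not meant.

How it is judged:
On the way:
1. with the tin standing on the bench, its lid is pressed fully home (within 2 mm) (value of joint tin_lid above 0.014 m and height (world z) of blade_tin below 0.01 m and angle between blade_tin's own z axis and vertical below 0.1 rad), for 0.2 s.
At the end, for the whole second after the job is handed in: The lid is home (within 2 mm of its stop), the tin stands upright (within 0.1 rad) and at rest on the floor of the drawer, and the drawer is shut (within 8 mm) (value of joint tin_lid above 0.014 m and x of chest_drawer0_handle in the frame of chest_front above -0.043 m and x of blade_tin in the frame of drawer_floor between 0 and 0.255 m and y of blade_tin in the frame of drawer_floor between -0.1 and 0.1 m and z of blade_tin in the frame of drawer_floor between -0.006 and 0.006 m and angle between blade_tin's own z axis and vertical below 0.1 rad and linear speed of blade_tin below 0.02 m/s); the robot touches nothing.
It fails at once if the tin is tipped by more than 0.6 rad (angle between blade_tin's own z axis and vertical above 0.6 rad).
It fails at once if the other tin or another bystander is shifted by more than 40 mm or knocked over (distance of any of other_tin, glue, tape, sander, screwdriver, mallet from where it was at the start of the episode above 0.04 m or angle between any of other_tin, glue's own z axis and vertical above 0.5 rad).
It also fails if it takes over 64 s, if anything falls off the work surface, if the arm or the gripper's body presses on something with over 40 N, if the wrist force passes 120 N, or if a joint passes its speed limit or range.

## Working session

There is one attempt and no reset: what is moved stays moved. The work goes in short steps, Python scripts to look and compute and a shell command to move; the robot and the scene stay as the last step left them, time stands still between calls to the robot, and variables do not carry over. Pictures are saved under pics/ and viewed, at most 10 in all, crops included, and the job is handed in when it is done.

```bash
mkdir -p pics; python3 - <<'E'
from station import get_state,cams,arm,nets
import cv2
for c in("scene","top"):
    f=cams.grab_frame(c); cv2.imwrite(f"pics/{c}0.png",f["img"][:,:,::-1])
    for l in("blade_tin","tin_lid_top","chest_front","chest_drawer0_handle","drawer_floor","glue","tape","sander","screwdriver","mallet"):
        try: print(c,l,[([round(x,3) for x in d["centre"]],round(d["confidence"],2)) for d in nets.pinpoint(c,l)][:4])
        except Exception as e: print(l,e)
s=get_state();print(s["t"],s["eef_pos"],s["ee_rot"],s["width"],arm.grasp_offset)
E
```

```text
scene blade_tin [([0.578, -0.213, -0.001], 0.8), ([0.205, -0.392, 0.003], 0.71), ([0.555, -0.361, -0.002], 0.69)]
scene tin_lid_top [([0.577, -0.214, 0.074], 0.92), ([0.552, -0.36, 0.072], 0.83), ([0.208, -0.398, 0.076], 0.7), ([0.542, 0.17, 0.021], 0.61)]
scene chest_front [([0.71, 0.243, 0.061], 0.89), ([0.756, -0.153, 0.004], 0.7)]
scene chest_drawer0_handle [([0.493, 0.152, 0.063], 0.79)]
scene drawer_floor [([0.542, 0.172, 0.023], 0.75)]
scene glue [([0.744, 0.004, -0.002], 0.66)]
scene tape [([0.759, -0.152, 0.003], 0.76)]
scene sander [([0.41, -0.189, 0.002], 0.85)]
scene screwdriver [([0.696, -0.338, -0.003], 0.94)]
scene mallet [([0.542, -0.559, 0.0], 0.87)]
top blade_tin [([0.559, -0.36, -0.001], 0.72), ([0.577, -0.214, -0.001], 0.56)]
top tin_lid_top [([0.556, -0.364, 0.071], 0.87), ([0.575, -0.216, 0.07], 0.69)]
top chest_front [([0.71, 0.241, 0.059], 0.63)]
top chest_drawer0_handle [([0.494, 0.152, 0.061], 0.85)]
top drawer_floor [([0.544, 0.178, 0.019], 0.66)]
top glue [([0.747, 0.004, 0.001], 0.79)]
top tape [([0.758, -0.163, 0.003], 0.55)]
top sander [([0.407, -0.189, -0.002], 0.7)]
top screwdriver [([0.697, -0.34, 0.004], 0.62)]
top mallet []
1.1 [ 0.26950713 -0.61882182  0.2265738 ] [ 3.14158254e+00  1.49085962e-05 -2.73084290e+00] 0.08754773280735008 0.0188
```

View pics/scene0.png

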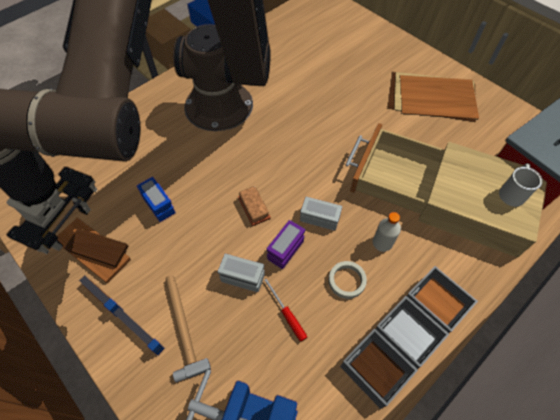

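View pics/top0.png

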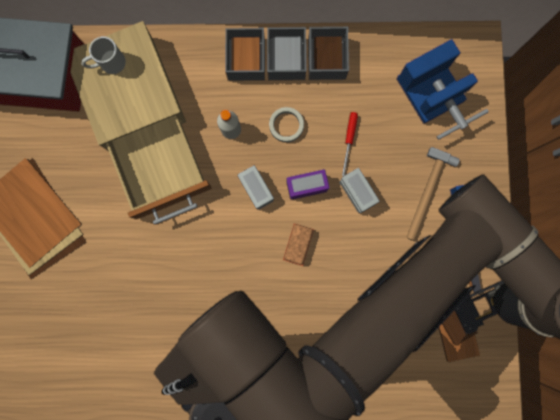

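Both views show two bare-metal tins, at scene (240,272) and (320,213), with a purple one between them at (286,243). The drawer is open at (400,165). Next I'll zoom in and check the projections.

```bash
cat > h.py <<'E'
from station import get_state,cams,arm,nets
import numpy as np,cv2
def proj(f,X): 
    c=f["R"]@np.array(X,float)+f["t"]; p=f["mtx"]@c; return p[:2]/p[2]
def unproj(f,uv,z):
    d=f["R"].T@np.linalg.inv(f["mtx"])@np.array([uv[0],uv[1],1.]); o=-f["R"].T@f["t"]
    return o+d*(z-o[2])/d[2]
E
python3 - <<'E'
from h import *
s=cams.grab_frame("scene");t=cams.grab_frame("top")
for X in([.578,-.213,.06],[.555,-.361,.06]): print(proj(s,X),proj(t,X))
print(unproj(s,(321,212),.06),unproj(t,(256,187),.06))
A=cv2.resize(s["img"][180:310,200:360],None,fx=5,fy=4.6,interpolation=2)[:, :, ::-1]
cv2.imwrite("pics/c1.png",A)
B=cv2.resize(t["img"][155:225,225:395],None,fx=4.7,fy=4.7,interpolation=2)[:, :, ::-1]
cv2.imwrite("pics/c2.png",B)
print(-s["R"].T@s["t"],-t["R"].T@t["t"])
E
```

```text
[287.00341291 240.7342877 ] [306.35022039 182.10050465]
[240.06558205 269.43188069] [359.95442912 189.94975983]
[ 0.57772382 -0.08015858  0.06      ] [ 0.56516026 -0.07303995  0.06      ]
[ 0.94773931 -0.57839363  1.09759543] [ 0.33537575 -0.1531077   1.49227108]
```

View pics/c1.png

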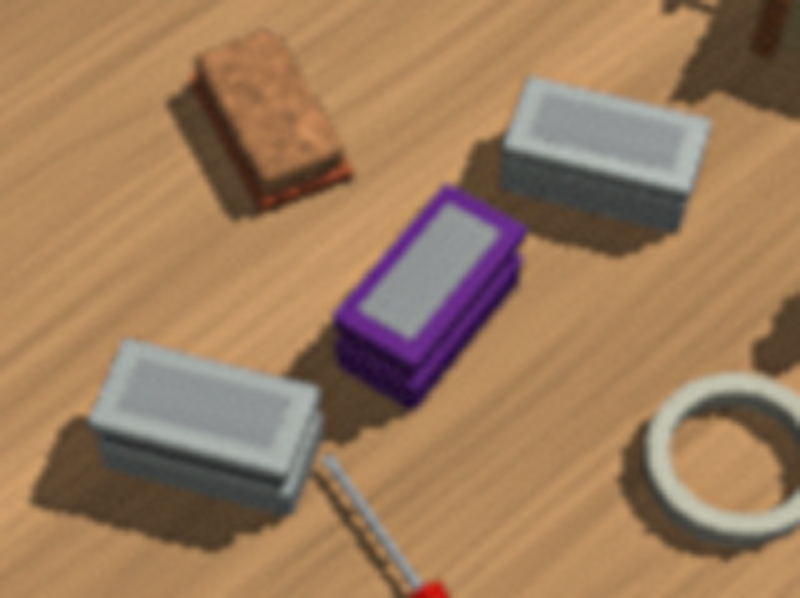

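View pics/c2.png

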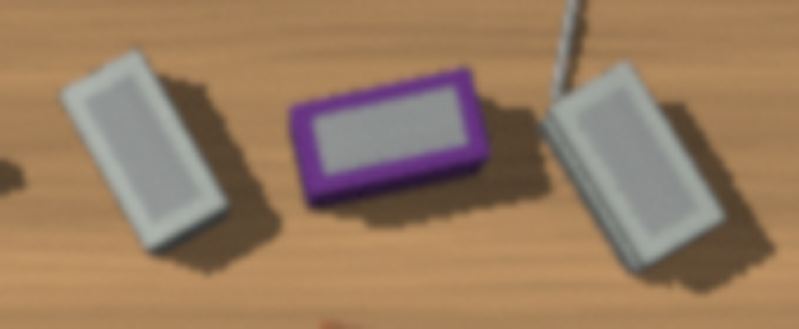

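The left tin in the scene view (right in the top view, near (0.556,-0.361)) has the raised lid. The screwdriver tip sits just beside its far-left corner.

```bash
python3 - <<'E'
from h import *
s=cams.grab_frame("scene");t=cams.grab_frame("top")
T=[(548,115),(628,60),(724,215),(640,270)];S=[(95,425),(128,340),(318,388),(285,475)]
for z in(.069,.072,.074):
  for f,P,k in((t,[(225+(a+.5)/4.7,155+(b+.5)/4.7) for a,b in T],"t"),(s,[(200+a/5,180+b/4.6) for a,b in S],"s")):
    X=np.array([unproj(f,p,z)[:2] for p in P]); print(k,z,X.mean(0).round(4))
    e=[X[(i+1)%4]-X[i] for i in range(4)]; print([(round(np.hypot(*v),3),round(np.degrees(np.arctan2(v[1],v[0]))%180,1)) for v in e])
for n in ("scene","top"):
  print([(np.round(d["centre"],3),round(d["confidence"],2)) for d in nets.search_frame(n,"chest_drawer0_handle")][:2])
# drawer rim: inner front/back from projected model for check
c,d=np.cos(.393),np.sin(.393)
E
```

```text
t 0.069 [ 0.5531 -0.3603]
[(np.float64(0.058), np.float64(124.3)), (np.float64(0.107), np.float64(30.3)), (np.float64(0.059), np.float64(122.9)), (np.float64(0.105), np.float64(29.5))]
s 0.069 [ 0.558  -0.3587]
[(np.float64(0.054), np.float64(122.5)), (np.float64(0.106), np.float64(30.6)), (np.float64(0.055), np.float64(120.2)), (np.float64(0.104), np.float64(30.5))]
t 0.072 [ 0.5526 -0.3599]
[(np.float64(0.057), np.float64(124.3)), (np.float64(0.107), np.float64(30.3)), (np.float64(0.059), np.float64(122.9)), (np.float64(0.105), np.float64(29.5))]
s 0.072 [ 0.5592 -0.3594]
[(np.float64(0.054), np.float64(122.5)), (np.float64(0.106), np.float64(30.6)), (np.float64(0.054), np.float64(120.2)), (np.float64(0.104), np.float64(30.5))]
t 0.074 [ 0.5523 -0.3596]
[(np.float64(0.057), np.float64(124.3)), (np.float64(0.106), np.float64(30.3)), (np.float64(0.059), np.float64(122.9)), (np.float64(0.105), np.float64(29.5))]
s 0.074 [ 0.5599 -0.3598]
[(np.float64(0.054), np.float64(122.5)), (np.float64(0.106), np.float64(30.6)), (np.float64(0.054), np.float64(120.2)), (np.float64(0.103), np.float64(30.5))]
[(array([0.62 , 0.214, 0.02 ]), 0.91)]
[(array([0.626, 0.21 , 0.021]), 0.71)]
```

```bash
python3 -m creep '{"translation":[[25,23,0],[25,23,0],[25,23,0],[25,23,0],[25,23,0],[25,23,0],[25,23,0],[25,23,0]],"spin":[0.02,0.02,0.02,0.02,0.02,0.02,0,0],"gripper":[0,0,0,0,0,0,0,0]}' 30
python3 -m creep '{"translation":[[25,22,0],[25,22,0],[20,18,-20],[15,13,-30],[0,0,-30],[0,0,-25],[0,0,-10],[0,0,0]],"spin":[0,0,0,0,0,0,0,0],"gripper":[0,0,0,0,0,0,0,0]}'
```

```text
t: 2.2
eef_pos: [0.4705, -0.4338, 0.2268]
ee_rot: [-3.141, 0.0, -2.611]
force: [0.6, 0.1, -0.1]
width: 0.0292
gripper_force: 0.0
t: 3.0
eef_pos: [0.5538, -0.3596, 0.1102]
ee_rot: [3.14, -0.002, -2.611]
force: [0.7, 0.0, 1.3]
width: 0.0006
gripper_force: 0.0
```

```bash
python3 -m creep '{"translation":[[0,0,-15],[0,0,-15],[0,0,-5],[0,0,-4],[0,0,-4],[0,0,-4],[0,0,-3],[0,0,0]],"spin":[0,0,0,0,0,0,0,0],"gripper":[0,0,0,0,0,0,0,0]}'
```

```text
t: 3.8
eef_pos: [0.5544, -0.3599, 0.0618]
ee_rot: [-3.142, -0.0, -2.611]
force: [-0.1, -0.3, 0.1]
width: 0.0002
gripper_force: 0.0
```

```bash
python3 -m creep '{"translation":[[0,0,-2],[0,0,-1],[0,0,0]],"spin":[0,0,0],"gripper":[0,0,0]}'; python3 -m creep '{"translation":[[0,0,-1],[0,0,-1],[0,0,0]],"spin":[0,0,0],"gripper":[0,0,0]}'
```

```text
t: 4.1
eef_pos: [0.5547, -0.36, 0.0591]
ee_rot: [-3.141, 0.0, -2.611]
force: [-1.2, 1.2, 3.9]
width: 0.0004
gripper_force: 2.2
t: 4.4
eef_pos: [0.5548, -0.36, 0.0582]
ee_rot: [-3.141, 0.0, -2.61]
force: [-4.7, 2.4, 12.5]
width: 0.0004
gripper_force: 6.3
```

Contact is at 58 mm and the force is climbing. A bit more should confirm it's home, then I'll back off and look.

```bash
python3 -m creep '{"translation":[[0,0,-1],[0,0,-1],[0,0,0],[0,0,0]],"spin":[0,0,0,0],"gripper":[0,0,0,0]}'; python3 -m creep '{"translation":[[0,0,10],[0,0,30],[0,0,40],[0,0,30],[0,0,0],[0,0,0],[0,0,0],[0,0,0]],"spin":[0,0,0,0,0,0,0,0],"gripper":[0,0,1,1,1,1,1,1]}'
python3 - <<'E'
from h import *
s=cams.grab_frame("scene")
A=cv2.resize(s["img"][180:310,200:360],None,fx=5,fy=4.6,interpolation=2)[:, :, ::-1]
cv2.imwrite("pics/c3.png",A)
for c in("scene","top"): print([(np.round(d["centre"],3),round(d["confidence"],2)) for d in nets.pinpoint(c,"blade_tin")])
E
```

```text
t: 4.8
eef_pos: [0.5549, -0.3601, 0.0581]
ee_rot: [-3.14, 0.001, -2.61]
force: [-8.6, 7.8, 25.1]
width: 0.0001
gripper_force: 12.5
t: 5.6
eef_pos: [0.554, -0.3596, 0.1632]
ee_rot: [3.14, -0.001, -2.611]
force: [0.4, 0.8, 0.2]
width: 0.043
gripper_force: 0.0
[(array([ 0.575, -0.213, -0.001]), 0.71), (array([ 0.556, -0.36 ,  0.001]), 0.62), (array([ 0.206, -0.395, -0.001]), 0.58)]
[(array([ 0.578, -0.216, -0.002]), 0.63), (array([ 0.557, -0.36 , -0.002]), 0.57)]
```

View pics/c3.png

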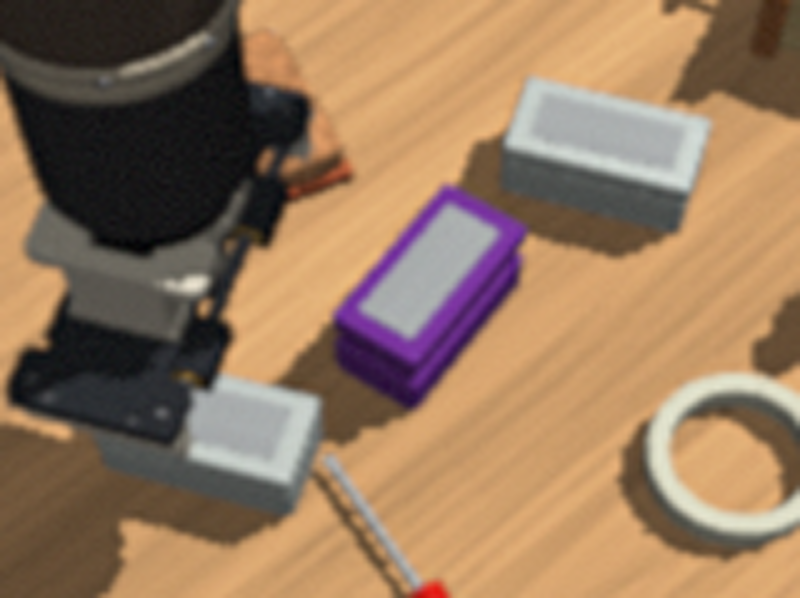

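The picture shows the lid home with no dark gap (tin at crop (240,440)). Next is the grasp.

```bash
python3 -m creep '{"translation":[[-2,-2,0],[0,0,0],[0,0,-20],[0,0,-20],[0,0,-20],[0,0,-10],[0,0,0],[0,0,0]],"spin":[0,0,0,0,0,0,0,0],"gripper":[1,1,1,1,1,1,1,1]}'; python3 -m creep '{"translation":[[0,0,-15],[0,0,-20],[0,0,-20],[0,0,-15],[0,0,-10],[0,0,-5],[0,0,0],[0,0,0]],"spin":[0,0,0,0,0,0,0,0],"gripper":[1,1,1,1,1,1,1,1]}'
```

```text
t: 6.55
eef_pos: [0.5529, -0.3621, 0.0952]
ee_rot: [-3.141, 0.0, -2.611]
force: [0.7, 0.8, 1.2]
width: 0.0876
gripper_force: 0.0
t: 7.35
eef_pos: [0.5531, -0.3621, 0.0102]
ee_rot: [-3.141, 0.001, -2.611]
force: [0.5, 0.2, 0.7]
width: 0.0876
gripper_force: 0.0
```

```bash
python3 -m creep '{"translation":[[0,0,-4],[0,0,0],[0,0,0],[0,0,0],[0,0,0],[0,0,0],[0,0,0],[0,0,0]],"spin":[0,0,0,0,0,0,0,0],"gripper":[1,1,0.3,0.3,0.3,0.3,0.3,0.3]}' 25;  python3 -m creep '{"translation":[[0,0,0],[0,0,0],[0,0,5],[0,0,10],[0,0,20],[0,0,20],[0,0,10],[0,0,0]],"spin":[0,0,0,0,0,0,0,0],"gripper":[0.3,0.3,0.3,0.3,0.3,0.3,0.3,0.3]}'
```

```text
t: 8.15
eef_pos: [0.5526, -0.3619, 0.0057]
ee_rot: [-3.141, 0.0, -2.611]
force: [0.3, 0.5, 1.3]
width: 0.0562
gripper_force: 25.0
t: 8.95
eef_pos: [0.5535, -0.3622, 0.0725]
ee_rot: [-3.139, 0.002, -2.611]
force: [1.6, -0.0, -4.1]
width: 0.0555
gripper_force: 25.0
```

```bash
python3 -m creep '{"translation":[[0,0,30],[0,0,35],[0,10,30],[2,20,5],[4,30,0],[4,30,0],[4,30,0],[4,30,0]],"spin":[0,0,0,0,-0.02,-0.02,-0.02,-0.02],"gripper":[0.3,0.3,0.3,0.3,0.3,0.3,0.3,0.3]}'; python3 -m creep '{"translation":[[4,35,0],[4,35,0],[4,35,0],[5,35,0],[5,35,0],[5,35,0],[5,35,0],[5,35,0]],"spin":[-0.02,-0.02,-0.02,0,0,0,0,0],"gripper":[0.3,0.3,0.3,0.3,0.3,0.3,0.3,0.3]}'; python3 -m creep '{"translation":[[4,35,0],[4,35,0],[2,30,0],[1,20,0],[0,10,0],[0,5,0],[0,0,0],[0,0,0]],"spin":[0,0,0,0,0,0,0,0],"gripper":[0.3,0.3,0.3,0.3,0.3,0.3,0.3,0.3]}'
python3 - <<'E'
from h import *
for c in("scene","top"):
  f=cams.grab_frame(c); cv2.imwrite(f"pics/{c}5.png",f["img"][:,:,::-1])
  for l in("chest_drawer0_handle","drawer_floor","chest_front"): print(c,l,[(np.round(d["centre"],3),round(d["confidence"],2)) for d in nets.pinpoint(c,l)])
E
```

```text
t: 9.75
eef_pos: [0.5698, -0.2105, 0.1693]
ee_rot: [3.14, -0.001, -2.692]
force: [0.1, 0.5, -3.3]
width: 0.056
gripper_force: 25.0
t: 10.55
eef_pos: [0.6068, 0.0696, 0.1694]
ee_rot: [3.141, -0.002, -2.751]
force: [0.5, -1.1, -3.9]
width: 0.056
gripper_force: 25.0
t: 11.35
eef_pos: [0.6184, 0.2022, 0.1705]
ee_rot: [-3.142, -0.0, -2.752]
force: [-0.7, -1.0, -3.5]
width: 0.0557
gripper_force: 25.0
scene chest_drawer0_handle [(array([0.492, 0.152, 0.061]), 0.83), (array([ 0.543, -0.557, -0.002]), 0.72)]
scene drawer_floor [(array([0.541, 0.173, 0.021]), 0.57)]
scene chest_front [(array([0.711, 0.242, 0.06 ]), 0.62), (array([ 0.573, -0.07 , -0.001]), 0.61), (array([ 0.546, -0.557, -0.001]), 0.53)]
top chest_drawer0_handle [(array([0.497, 0.152, 0.062]), 0.56)]
top drawer_floor [(array([0.544, 0.176, 0.02 ]), 0.68)]
top chest_front [(array([0.712, 0.245, 0.06 ]), 0.8)]
```

View pics/scene5.png

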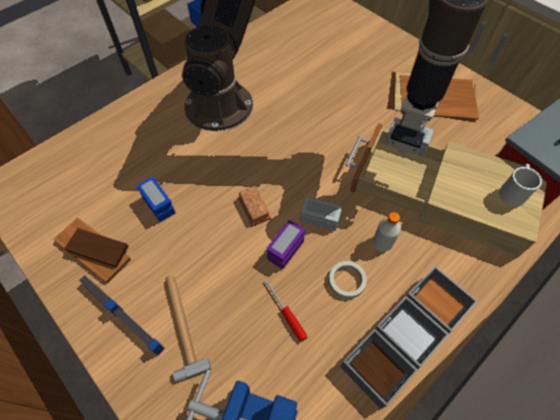

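The tin (430,130 in the scene view) is held upright over the drawer opening, and everything else is where it was. Now I'll lower it.

```bash
python3 -m creep '{"translation":[[-4,1,-10],[0,0,-20],[0,0,-20],[0,0,-20],[0,0,-20],[0,0,-10],[0,0,0],[0,0,0]],"spin":[0,0,0,0,0,0,0,0],"gripper":[0.3,0.3,0.3,0.3,0.3,0.3,0.3,0.3]}'; python3 -m creep '{"translation":[[0,0,-10],[0,0,-10],[0,0,-10],[0,0,-6],[0,0,-2],[0,0,0],[0,0,0]],"spin":[0,0,0,0,0,0,0],"gripper":[0.3,0.3,0.3,0.3,0.3,0.3,0.3]}'
```

```text
t: 12.55
eef_pos: [0.6148, 0.2044, 0.0709]
ee_rot: [-3.141, 0.0, -2.75]
force: [0.2, 0.8, -3.2]
width: 0.0562
gripper_force: 25.0
t: 13.25
eef_pos: [0.6148, 0.2043, 0.0328]
ee_rot: [-3.142, 0.0, -2.751]
force: [-0.4, 0.2, -3.9]
width: 0.0558
gripper_force: 25.0
```

```bash
python3 -m creep '{"translation":[[0,0,-2],[0,0,-1],[0,0,-1],[0,0,0],[0,0,0]],"spin":[0,0,0,0,0],"gripper":[0.3,0.3,0.3,0.3,0.3]}'; python3 -m creep '{"translation":[[0,0,-1],[0,0,0],[0,0,0]],"spin":[0,0,0],"gripper":[0.3,0.3,0.3]}'
```

```text
t: 13.75
eef_pos: [0.6146, 0.2042, 0.0286]
ee_rot: [-3.142, 0.0, -2.751]
force: [-0.2, 0.8, -3.7]
width: 0.0556
gripper_force: 25.0
t: 14.05
eef_pos: [0.6147, 0.2042, 0.0276]
ee_rot: [3.142, 0.0, -2.751]
force: [-0.2, 0.4, -4.9]
width: 0.0556
gripper_force: 25.0
```

```bash
python3 -m creep '{"translation":[[0,0,-1],[0,0,0],[0,0,0]],"spin":[0,0,0],"gripper":[0.3,0.3,0.3]}'; python3 -m creep '{"translation":[[0,0,-1],[0,0,0],[0,0,0]],"spin":[0,0,0],"gripper":[0.3,0.3,0.3]}'
```

```text
t: 14.35
eef_pos: [0.6154, 0.2046, 0.0276]
ee_rot: [-3.142, 0.002, -2.75]
force: [0.4, 0.2, 5.3]
width: 0.0558
gripper_force: 25.0
t: 14.65
eef_pos: [0.6162, 0.2049, 0.0276]
ee_rot: [-3.142, 0.004, -2.75]
force: [-0.3, 0.4, 10.9]
width: 0.0557
gripper_force: 25.0
```

It's seated on the drawer floor, so I'll release and retreat.

```bash
python3 -m creep '{"translation":[[0,0,1],[0,0,0],[0,0,0],[0,0,0],[0,0,0],[0,0,0],[0,0,0],[0,0,0]],"spin":[0,0,0,0,0,0,0,0],"gripper":[0.3,1,1,1,1,1,1,1]}'; python3 -m creep '{"translation":[[0,0,5],[0,0,15],[0,0,25],[0,0,35],[0,0,35],[0,0,25],[0,0,0],[0,0,0]],"spin":[0,0,0,0,0,0,0,0],"gripper":[1,1,1,1,1,1,1,1]}'; python3 -m creep '{"translation":[[-25,-10,0],[-30,-12,0],[-30,-12,0],[-30,-12,0],[-25,-11,0],[-15,-8,0],[-5,-2,0],[0,0,0]],"spin":[0,0,0,0,0,0,0,0],"gripper":[0,0,0,0,0,0,0,0]}'
python3 - <<'E'
from h import *
for c in("scene","top"):
  f=cams.grab_frame(c); cv2.imwrite(f"pics/{c}6.png",f["img"][:,:,::-1])
  for l in("chest_drawer0_handle","blade_tin","tin_lid_top"): print(c,l,[(np.round(d["centre"],3),round(d["confidence"],2)) for d in nets.pinpoint(c,l)])
f=cams.grab_frame("scene");cv2.imwrite("pics/c6.png",cv2.resize(f["img"][100:250,320:560],None,fx=3.3,fy=3.3,interpolation=2)[:,:,::-1])
E
```

```text
t: 15.45
eef_pos: [0.6145, 0.2042, 0.0265]
ee_rot: [3.142, -0.0, -2.751]
force: [-0.2, -0.3, 0.4]
width: 0.0877
gripper_force: 0.0
t: 16.25
eef_pos: [0.6148, 0.2044, 0.1684]
ee_rot: [3.141, 0.003, -2.751]
force: [-0.2, -0.7, -0.2]
width: 0.0879
gripper_force: 0.0
t: 17.05
eef_pos: [0.454, 0.1369, 0.1665]
ee_rot: [3.142, -0.0, -2.751]
force: [0.4, 0.7, 0.8]
width: 0.0292
gripper_force: 0.0
scene chest_drawer0_handle [(array([0.492, 0.153, 0.059]), 0.78), (array([ 0.756, -0.151,  0.003]), 0.52)]
scene blade_tin [(array([ 0.578, -0.213,  0.002]), 0.97), (array([ 0.207, -0.395,  0.001]), 0.96), (array([0.621, 0.204, 0.021]), 0.93)]
scene tin_lid_top [(array([0.618, 0.204, 0.084]), 0.89), (array([ 0.58 , -0.214,  0.075]), 0.85)]
top chest_drawer0_handle []
top blade_tin [(array([0.619, 0.209, 0.024]), 0.68), (array([ 0.207, -0.397,  0.   ]), 0.61)]
top tin_lid_top [(array([ 0.576, -0.216,  0.073]), 0.73), (array([ 0.206, -0.391,  0.078]), 0.73), (array([0.619, 0.201, 0.08 ]), 0.7)]
```

View pics/c6.png

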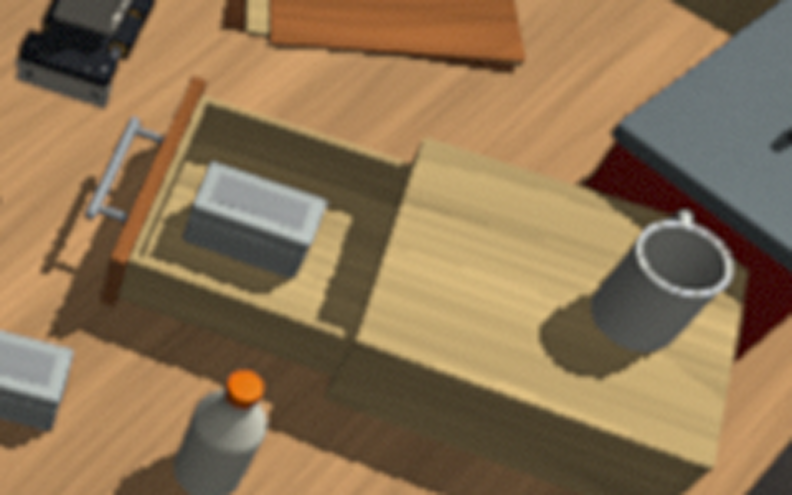

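The tin stands flat in the drawer (crop (255,215)) with its lid home. The next step is to lower in front of the handle and push.

```bash
python3 -m creep '{"translation":[[0,0,0],[0,0,-20],[0,0,-25],[0,0,-25],[0,0,-25],[0,0,-20],[0,0,-6],[0,0,0]],"spin":[0,0,0,0,0,0,0,0],"gripper":[0,0,0,0,0,0,0,0]}'; python3 -m creep '{"translation":[[4,2,0],[5,2,0],[5,2,0],[4,1,0],[4,2,0],[4,2,0],[4,1,0],[4,2,0]],"spin":[0,0,0,0,0,0,0,0],"gripper":[0,0,0,0,0,0,0,0]}'
```

```text
t: 18.3
eef_pos: [0.4543, 0.1369, 0.045]
ee_rot: [-3.141, -0.002, -2.751]
force: [0.3, 0.9, 0.3]
width: 0.0004
gripper_force: 0.0
t: 19.1
eef_pos: [0.4885, 0.151, 0.0454]
ee_rot: [-3.141, -0.001, -2.751]
force: [-0.9, -0.5, -1.0]
width: 0.0001
gripper_force: 0.6
```

```bash
python3 -m creep '{"translation":[[5,2,0],[6,3,0],[8,3,0],[8,3,0],[8,4,0],[8,3,0],[8,3,0],[8,4,0]],"spin":[0,0,0,0,0,0,0,0],"gripper":[0,0,0,0,0,0,0,0]}'; python3 -m creep '{"translation":[[8,3,0],[8,3,0],[8,4,0],[8,3,0],[8,3,0],[8,4,0],[8,3,0],[8,4,0]],"spin":[0,0,0,0,0,0,0,0],"gripper":[0,0,0,0,0,0,0,0]}'
```

```text
t: 19.9
eef_pos: [0.5482, 0.1763, 0.0455]
ee_rot: [-3.141, -0.0, -2.751]
force: [-0.0, -2.3, -1.0]
width: 0.0003
gripper_force: 0.7
t: 20.7
eef_pos: [0.6122, 0.2033, 0.0455]
ee_rot: [-3.141, -0.0, -2.751]
force: [-1.0, -0.9, -0.6]
width: 0.0005
gripper_force: 0.7
```

```bash
python3 -m creep '{"translation":[[7,3,0],[7,3,0],[7,3,0],[6,2,0],[5,2,0],[5,2,0],[4,2,0],[3,1,0]],"spin":[0,0,0,0,0,0,0,0],"gripper":[0,0,0,0,0,0,0,0]}'; python3 -m creep '{"translation":[[3,1,0],[3,1,0],[2,1,0],[2,1,0],[0,0,0]],"spin":[0,0,0,0,0],"gripper":[0,0,0,0,0]}'
python3 - <<'E'
from h import *
for c in("scene","top"):
  f=cams.grab_frame(c)
  for l in("chest_drawer0_handle",): print(c,l,[(np.round(d["centre"],3),round(d["confidence"],2)) for d in nets.pinpoint(c,l)])
E
```

```text
t: 21.5
eef_pos: [0.6558, 0.2214, 0.0455]
ee_rot: [3.142, -0.0, -2.751]
force: [-1.8, 0.6, -0.2]
width: 0.0007
gripper_force: 0.6
t: 22.0
eef_pos: [0.6631, 0.2238, 0.0454]
ee_rot: [-3.141, -0.005, -2.751]
force: [-9.9, -2.6, 6.7]
width: 0.0002
gripper_force: 5.2
scene chest_drawer0_handle [(array([0.681, 0.228, 0.059]), 0.62)]
top chest_drawer0_handle []
```

Resistance shows up right at the expected shut position. I'll push a touch more to make sure, then back away.

```bash
python3 -m creep '{"translation":[[2,1,0],[1,0,0],[0,0,0],[0,0,0]],"spin":[0,0,0,0],"gripper":[0,0,0,0]}'; python3 -m creep '{"translation":[[-8,-3,0],[-15,-6,0],[-25,-10,0],[-30,-12,0],[-30,-12,20],[0,0,40],[0,0,40],[0,0,0]],"spin":[0,0,0,0,0,0,0,0],"gripper":[0,0,0,0,0,0,0,0]}'
python3 - <<'E'
from h import *
for c in("scene","top"):
  f=cams.grab_frame(c)
  for l in("chest_drawer0_handle","chest_front"): print(c,l,[(np.round(d["centre"],3),round(d["confidence"],2)) for d in nets.pinpoint(c,l)])
f=cams.grab_frame("scene");cv2.imwrite("pics/s7.png",f["img"][:,:,::-1])
E
```

```text
t: 22.6
eef_pos: [0.6632, 0.2238, 0.0454]
ee_rot: [-3.141, -0.01, -2.752]
force: [-19.0, -3.1, 14.4]
width: 0.0007
gripper_force: 10.4
t: 23.4
eef_pos: [0.5641, 0.185, 0.1523]
ee_rot: [3.141, 0.012, -2.749]
force: [0.4, 0.5, -0.4]
width: 0.0003
gripper_force: 0.0
scene chest_drawer0_handle [(array([0.682, 0.227, 0.063]), 0.87), (array([ 0.701, -0.339, -0.003]), 0.54)]
scene chest_front [(array([0.71 , 0.242, 0.059]), 0.57)]
top chest_drawer0_handle [(array([0.683, 0.23 , 0.06 ]), 0.6)]
top chest_front [(array([0.712, 0.243, 0.058]), 0.76)]
```

View pics/s7.png

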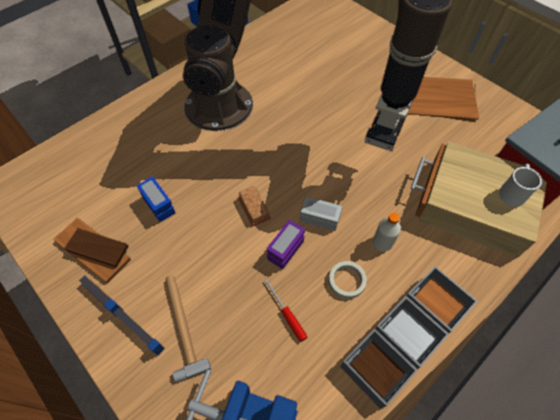

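The drawer is shut (front at (432,185)), with the handle about 32 mm in front of chest_front. The other things are where they were, and the arm is clear.

```bash
python3 -c "
from station import arm
print(arm.job_done())"
```

```text
the job is handed in; nothing more can be done
None
```

I pressed the raised lid fully home, set the tin upright on the drawer floor, pushed the drawer shut and handed the job in after about 23.5 s of the 64 s; the last picture shows the rest of the bench undisturbed, but the hand-in returned no verdict.

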